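# Bayonet lid to the half-way vent position, and hold

### The job

Fit the bayonet lid (the one with the bar grip) into the canister: line its two lugs up with the two notches in the rim and lower it until it sits down on the rim, fully seated and level. Then turn it clockwise, seen from above, against the spring to the half-way (vent) mark, an eighth of a turn on from the notches, without turning it so far that the lock clicks at a quarter turn, and finish while still gripping the lid there, since the spring would turn it back. Leave the plain cover with the round knob and the other things on the mat where they are.

Things in the scene. Friction and masses are not known exactly. Their poses are not given: they have to be found in the camera images.
- lid_grip (a point): Centre of the black bar grip on the loose steel bayonet lid, on the lid's axis. Bar 60 mm long (lid's x axis), 16 wide (y), 28 tall (14 above and below this point). Pinch it across its width from above, firmly (30 N or more). Lid about 180 g, lies right way up on the mat, z up; same after half a turn. Once seated, this point is 19 mm above canister_mouth.
- lid: The bayonet lid; origin at the centre of its underside, 35 mm below lid_grip, same axes. From the top: bar; disc 96 mm across, 5 thick (underside 16 mm above the origin); plug 70 mm across, 16 deep. Two lugs at the plug's foot, 10 mm wide, 6 tall, along +x and -x (below the bar's ends), reach 42.5 mm from the axis. Dark lines on the disc beyond the bar's ends mark them.
- canister_mouth (a point): Centre of the mouth of the fixed open-topped canister, level with its rim. Bore 75 mm across in an 8 mm thick ledge; two notches, 17 mm wide, out to 46 mm from the axis, along the canister's +x and -x axes, let the lugs pass (2.5 mm play). z up.
- canister: Canister, 110 mm across, 70 mm tall; origin under its centre, same axes as canister_mouth. Rim marks: square dot at each notch, single dash 45 degrees clockwise from it (half-way, vent), double dash at 90 (lock). The seated lid has 2 mm of height play under the ledge and turns only clockwise seen from above (its x axis from canister +x towards -y); stops block the other way.
- ring (a joint): Sprung ring in the canister that the lugs push round: 0 at rest, grows clockwise, rad. The lid turns about 0.1 rad before it meets the ring, so the ring reads about 0.1 less than the lid has turned: about 0.68 at half-way. It pushes back with 0.05 N m at 0, 0.1 N m at half-way; from about 1.1 sprung balls resist and past 1.3 the lock clicks.
- cover: Plain push-on steel cover with a round knob, 92 mm across, 36 mm tall, not for this canister; leave it alone. Origin at the centre of its underside.
- scissors: Scissors lying on the mat, 150 mm long; leave alone. Origin at the pivot.
- forceps: Locking forceps lying on the mat, 145 mm long; leave alone. Origin in the middle.
- pump: Brass hand pump with finger rings, 200 mm long, lying on the mat; leave alone. Origin in the middle.
- tape: Black tape measure, 65 mm; leave alone. Origin at the centre of its underside.
- dish: Small steel dish, 90 mm across, 30 mm tall; leave alone. Origin at the centre of its underside.
- probe: Steel spatula, 160 mm long, lying on the mat; leave alone.
Not all that is in view belongs to the job. What is shaped like the canister but green or pink is not meant.

How it is judged:
By the outcome, as a careful person would: the job done as asked, in the order asked, and still so for the second after the job is handed in, while the arm keeps its last pose, push and grip.
It also fails if it takes over 48 s, if anything falls off the work surface, if the arm or the gripper's body presses on something with over 40 N, if the wrist force passes 120 N, or if a joint passes its speed limit or range.

### The arm

A 6-joint arm with a two-finger parallel gripper is mounted at the origin on the work surface. World frame = base frame: x ahead of the robot, y to its left, z up, the work surface at z = 0. Lengths are in m, angles in rad, forces in N, time in s.
With the tool pointing down it reaches from about 0.375 to 0.9 m from the base axis. Payload 3.1 kg.
Tool frame: the origin (TCP) lies on the centre line of the jaws, within the pads' length; the fingertips stand robot.finger_overhang ahead of it and the grasp point (between the pads) lies 2 mm behind it (robot.finger_overhang is the distance from the TCP to the fingertips, in m); z points along the fingers, y is the direction in which the jaws open and shut (so a half turn about z gives the same grasp; the last joint's range is limited). The gripper opens to 87 mm and grips with 3 to 60 N. Pads are 19 mm wide; open, the fingers measure 117 mm over their backs; the gripper's body (75 mm by 190 mm) begins 51 mm behind the grasp point.
Start: joints at [0.992, 0.527, 1.433, -0, 1.181, -0.178], TCP at [0.244, 0.575, 0.24] pointing down, gripper open.
Joint ranges: [-3.08, 3.08], [-0.75, 2.2], [0.22, 2.44], [-1.43, 4.57], [0, 2.65], [-2.85, 2.85]. Speed limits (rad/s): [2.79, 2.79, 3.14, 3.14, 3.14, 3.14].

### API

Orientations are given as a unit quaternion [x, y, z, w].
In Python, from rig import robot gives the robot as it stands. The module is installed in compiled form; this text tells all that it offers.
- The arm moves only by the tool step_arm, never from a script. Its arguments are lists of equal length, an entry for each row: "slide": the shift along the tool's x, y, z in mm, a list of three; "twist": the turn about the tool's z in degrees. A call has 1 to 20 rows; each row shifts and turns the commanded pose from where the row before left it, along the tool's axes as they then stand; what a row does not reach is not made up. A row lasts 1/12 s, in which the tool goes at most 41.7 mm and 7.16 degrees, less where a joint would pass 70% of its speed; a pose out of reach is approached as far as the arm can. A call is refused whole if a number of a shift passes 41.7 or a number of a turn 7.16, either way. A call with a gripper value outside its range is refused whole. "jaw" is the finger opening in mm, from 0 to 87, set as the call begins (left out, the last holds). The fingers move at their own pace and stop on an object; "force" is the grip in N (left out, the last holds). Time passes only in rows, so rows that do not move let the fingers close. It gives the time, the measured TCP pose, the force and the opening at its end, in the units of the state.
- robot.get_obs(): the state, without advancing time (a new reading comes with each control period).
- robot.camera(name): name is "scene" or "top" or "wrist"; returns a dict with "color" (384x512x3 uint8, blue, green, red), "depth" (384x512 float32, m along the optical axis (not along the pixel's ray), 0 where there is no reading), "camera_matrix" (3x3 intrinsics, pixels), "origin" and "orientation" of the camera in the world. Camera axes: x right, y down, z forward; pixel columns grow to the right and rows downward; lengths in m; the calibration is good to about 2 mm. A picture is of the moment at which its call begins.
- robot.hand_in(): hands the job in, once; it reports no verdict.
The state is a dict: "time": time; "q": joint angles; "joint_velocities": joint speeds; "joint_torque": joint torques, N m; "position": TCP position; "tool_rot": TCP orientation; "ft_force": force on the tool from outside, world axes, zero at the start; "moment": the same for the moment, N m; "grip_width": finger opening in m.
Only numpy, scipy, OpenCV 4.12 (cv2) and the standard library are available. Lean on these libraries where they do the work, as an engineer would, in place of code of your own. Each camera call takes 0.05 s, during which the arm holds its last target.

## Working session

There is one attempt and no reset: what is moved stays moved. The work goes in short steps, Python scripts to look and compute and a tool call to move; the robot and the scene stay as the last step left them, time stands still between calls to the robot, and variables do not carry over. Pictures are saved under pics/ and viewed, and the job is handed in when it is done.

Besides the shell and the picture viewer there is one more tool, called after ">>>" as a command line: name --pt "numbers of a row" for each row, then --argument value for the rest. step_arm: Moves the arm, as the interface text tells. Its arguments: {"type":"object","properties":{"slide":{"type":"array","items":{"type":"array","items":{"type":"number"}}},"twist":{"type":"array","items":{"type":"number"}},"jaw":{"type":"number"},"force":{"type":"number"}},"required":["slide","twist"]}

```bash
mkdir -p pics; cat > h.py <<'E'
import numpy as np, cv2
from rig import robot
from scipy.spatial.transform import Rotation as R
def pix2plane(c,u,v,z):
    K=np.array(c["camera_matrix"]);d=np.linalg.inv(K)@np.array([u,v,1.])
    d=R.from_quat(c["orientation"]).as_matrix()@d if len(np.ravel(c["orientation"]))==4 else np.array(c["orientation"])@d
    o=np.array(c["origin"]);return o+d*(z-o[2])/d[2]
def cloud(c):
    K=np.array(c["camera_matrix"]);v,u=np.mgrid[:384,:512]
    d=np.stack([(u-K[0,2])/K[0,0],(v-K[1,2])/K[1,1],np.ones(u.shape)],-1)*c["depth"][...,None]
    M=R.from_quat(c["orientation"]).as_matrix()
    return d@M.T+np.array(c["origin"])
E
python3 - <<'E'
from h import *
print(robot.get_obs(), robot.finger_overhang)
import pickle
for n in ["scene","top","wrist"]:
    c=robot.camera(n);cv2.imwrite(f"pics/{n}0.png",c["color"]);pickle.dump(c,open(f"{n}0.pkl","wb"));print(n,c["origin"],c["orientation"],c["camera_matrix"])
E
```

```text
{'time': 0.0, 'q': array([ 9.91514179e-01,  5.28466913e-01,  1.43389060e+00,  8.27018174e-06,
        1.18140957e+00, -1.78481339e-01]), 'joint_velocities': array([-5.38118553e-04,  4.11032512e-05, -5.25274417e-04, -5.24638458e-04,
        1.36095819e-03,  4.68881188e-04]), 'joint_torque': array([ 9.23877269e-04, -4.40032017e+01, -1.76599556e+01,  6.34270068e-02,
        5.80123113e-02, -1.58114563e-04]), 'position': array([0.24342105, 0.57489426, 0.23857487]), 'tool_rot': array([ 1.99063163e-01,  9.79986059e-01, -1.00869155e-03, -4.05692628e-04]), 'ft_force': array([-0.1573339 ,  0.74638726, -0.50916443]), 'moment': array([-0.00261504,  0.03075633,  0.03305482]), 'grip_width': 0.08704338063597941} 0.017
scene [1.25450283 0.53964264 0.90205451] [ 0.3831068   0.82055844 -0.38406824 -0.18001282] [[451.25950278   0.         259.42224694]
 [  0.         451.25950278 186.23427984]
 [  0.           0.           1.        ]]
top [ 0.36287258 -0.11310188  1.42358683] [ 0.70860444 -0.70470521  0.02285242 -0.02735116] [[404.96067078   0.         259.45389759]
 [  0.         404.96067078 187.25118701]
 [  0.           0.           1.        ]]
wrist [0.18424406 0.60006906 0.38381285] [0.82798499 0.54761434 0.06563642 0.10124842] [[321.99171697   0.         250.71880606]
 [  0.         321.99171697 193.19063893]
 [  0.           0.           1.        ]]
```

View pics/scene0.png

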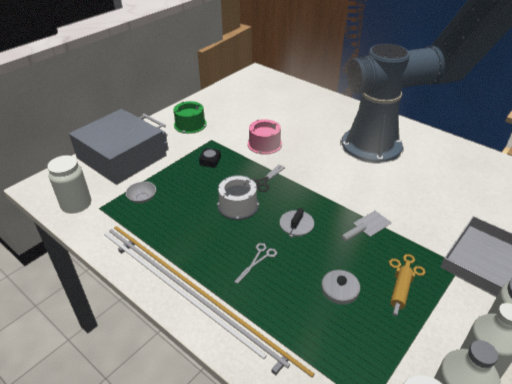

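View pics/top0.png

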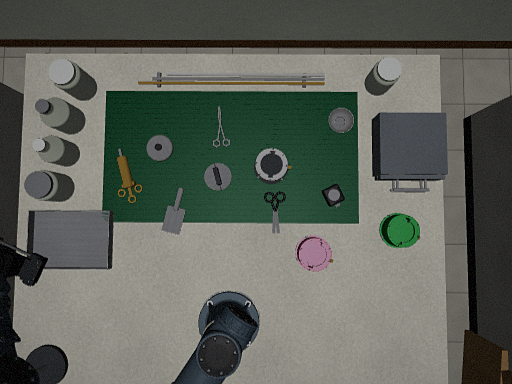

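View pics/wrist0.png

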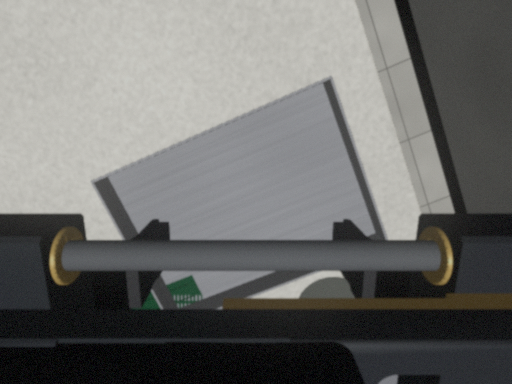

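In the top picture, the lid candidates are the disc with a bar at (217,177) and the disc with a round knob at (159,147), which is the cover. The canister candidates are white/steel (271,165), pink (313,253) and green (400,230). I choose (217,177) and (271,165), and check them in a close crop.

```bash
python3 - <<'E'
from h import *
import pickle
t=pickle.load(open("top0.pkl","rb"));s=pickle.load(open("scene0.pkl","rb"))
a=t["color"][140:215,190:300];b=s["color"][165:245,205:325]
cv2.imwrite("pics/crop0.png",np.vstack([cv2.resize(a,(560,382),interpolation=3)[:290],cv2.resize(b,(560,373),interpolation=3)[:300]]))
P=cloud(t)
for n,(u,v) in dict(bar=(217,177),disc=(208,168),rimL=(257,165),rimT=(271,150),mat=(240,200)).items(): print(n,P[v,u])
# heights
def fit(c,box,z0,z1,name):
    P=cloud(c);x0,x1,y0,y1=box;Q=P[y0:y1,x0:x1]
    m=(Q[...,2]>z0)&(Q[...,2]<z1);print(name,m.sum(),Q[m].mean(0),Q[m].min(0),Q[m].max(0))
fit(t,(195,240,155,200),.012,.03,"disc")
fit(t,(195,240,155,200),.036,.06,"bar")
fit(t,(250,295,145,187),.06,.08,"rim")
E
```

```text
bar [0.49451574 0.040487   0.05320049]
disc [0.52871302 0.07562843 0.02311731]
rimL [ 0.53379816 -0.09555677  0.07269241]
rimT [ 0.58458538 -0.14233259  0.0742668 ]
mat [ 0.41876065 -0.03562284  0.00084552]
disc 503 [0.4988176  0.04171466 0.02281188] [ 0.45200103 -0.02841651  0.0130525 ] [0.55506394 0.08982148 0.0299026 ]
bar 88 [0.4988207  0.04157496 0.05019775] [0.47050381 0.02741137 0.04021364] [0.52920812 0.05519394 0.05739632]
rim 430 [ 0.53624379 -0.14257691  0.07201384] [ 0.4831383  -0.19649274  0.06057023] [ 0.59142982 -0.08870999  0.07977968]
```

View pics/crop0.png

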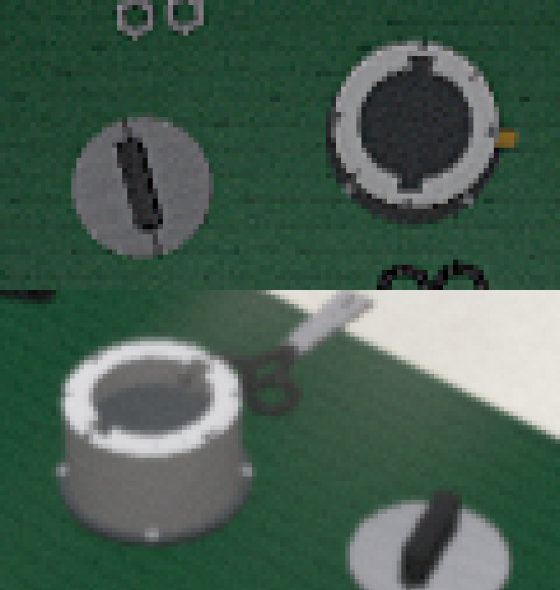

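The crop shows the black bar with line marks at crop (140,185), and a pale-rimmed canister with two notches at about crop (422,65) and (410,180). Both match the description. Next I measure the angles.

```bash
cat > m.py <<'E'
from h import *
def bar(c,box):
    x0,x1,y0,y1=box;g=c["color"][y0:y1,x0:x1].max(2)
    return g
E
python3 - <<'E'
from h import *
import pickle
t=pickle.load(open("top0.pkl","rb"))
# disc circle by depth-free mask: non green
def line(pts):
    pts=np.array(pts);c=pts.mean(0);w,V=np.linalg.eigh(np.cov((pts-c)[:,:2].T));return c,np.degrees(np.arctan2(V[1,1],V[0,1]))%180,np.sqrt(w)
col=t["color"].astype(int)
sub=col[155:200,195:240]; b,g,r=sub[...,0],sub[...,1],sub[...,2]
disc=((r>60)).astype(np.uint8)
cn,_=cv2.findContours(disc,cv2.RETR_EXTERNAL,cv2.CHAIN_APPROX_NONE);k=max(cn,key=cv2.contourArea);h=cv2.convexHull(k)
e=cv2.fitEllipse(h);print("disc ell",e, pix2plane(t,e[0][0]+195,e[0][1]+155,.021), np.array(e[1])*1.4/405)
full=cv2.drawContours(np.zeros_like(disc),[h],-1,1,-1)
full=cv2.erode(full,np.ones((3,3)))
v,u=np.nonzero((full>0)&(sub.max(2)<55))
print(line([pix2plane(t,a+195,bb+155,.049) for a,bb in zip(u,v)]),len(u))
# canister rim
sub=col[140:192,245:298];rim=((sub.min(2)>120)).astype(np.uint8)
cn,hi=cv2.findContours(rim,cv2.RETR_CCOMP,cv2.CHAIN_APPROX_NONE);k=max(cn,key=cv2.contourArea)
e=cv2.fitEllipse(cv2.convexHull(k));C=pix2plane(t,e[0][0]+245,e[0][1]+140,.07);print("rim",e,C,np.array(e[1])*1.35/405)
hull=cv2.drawContours(np.zeros_like(rim),[cv2.convexHull(k)],-1,1,-1)
v,u=np.nonzero((hull>0)&(rim==0))
p=np.array([pix2plane(t,a+245,bb+140,.07) for a,bb in zip(u,v)])-C
d=np.hypot(p[:,0],p[:,1]);m=(d>.0385)&(d<.0475);
for sgn in(1,-1):
    q=p[m&(p[:,0]*sgn>.02)];print(sgn,len(q),q.mean(0),np.degrees(np.arctan(q[:,1].mean()/q[:,0].mean())))
E
```

```text
disc ell ((22.372323989868164, 21.317108154296875), (27.318605422973633, 27.758455276489258), 13.119297981262207) [0.50000319 0.0428304  0.021     ] [0.09443469 0.09595515]
(array([0.49996119, 0.04139907, 0.049     ]), np.float64(15.035229902390768), array([0.005171  , 0.01770831])) 92
rim ((26.020618438720703, 23.998714447021484), (31.589439392089844, 31.698116302490234), 87.78272247314453) [ 0.53776285 -0.14267086  0.07      ] [0.10529813 0.10566039]
1 13 [ 0.04127307 -0.0059993   0.        ] -8.270376006875056
-1 11 [-0.0418031   0.00388104  0.        ] -5.304186202757346
```

```bash
cat >> h.py <<'E'
def plan(target,yaw,rows,o=None):
    """yaw: world angle of tool y deg wanted (mod 180 free); print tool-frame slide totals if translated BEFORE twist, and twist"""
    o=o or robot.get_obs();M=R.from_quat(o["tool_rot"]).as_matrix()
    y=np.degrees(np.arctan2(M[1,1],M[0,1]));d=(yaw-y+90)%180-90
    dl=np.array(target)-o["position"]
    print("t",o["time"],"yaw",round(y,2),"twist",round(-d,2),"slide mm",(M.T@dl*1000).round(1),"tilt",M[:,2].round(4))
E
python3 - <<'E'
from h import *
import pickle
w=pickle.load(open("wrist0.pkl","rb"));o=robot.get_obs();M=R.from_quat(o["tool_rot"]).as_matrix();W=R.from_quat(w["orientation"]).as_matrix()
print("cam in tool",M.T@(w["origin"]-o["position"]),(M.T@W).round(3))
plan([.50,.042,.20],105,15)
E
```

```text
cam in tool [ 0.06440049 -0.0003055  -0.14500767] [[-0.002 -0.971 -0.24 ]
 [ 1.    -0.001 -0.001]
 [ 0.001 -0.24   0.971]]
t 0.15 yaw 67.04 twist -37.96 slide mm [-444.1 -390.6   39.3] tilt [-9.0e-04 -1.4e-03 -1.0e+00]
```

>>> step_arm --pt "-28 -21 2" --pt "-28 -21 2" --pt "-28 -21 2" --pt "-28 -21 2" --pt "-28 -21 2" --pt "-28 -21 2" --pt "-28 -21 2" --pt "-28 -21 2" --pt "-28 -21 2" --pt "-28 -21 2" --pt "-28 -21 2" --pt "-28 -21 2" --pt "-28 -21 2" --pt "-28 -21 2" --pt "-28 -21 2" --pt "-28 -21 2" --pt "-28 -21 2" --pt "-28 -21 2" --pt "-28 -21 2" --pt "-28 -21 2" --twist '[0,0,0,0,0,0,0,0,0,0,0,0,0,0,0,0,0,0,0,0]'

```text
time: 1.82
position: [0.596, -0.0314, 0.1992]
tool_rot: [0.199, 0.98, 0.0, -0.0]
ft_force: [0.5, 0.6, -0.5]
grip_width: 0.0866
```

>>> step_arm --pt "0 0 0" --pt "0 0 0" --pt "0 0 0" --pt "0 0 0" --pt "0 0 0" --pt "0 0 0" --pt "0 0 0" --pt "0 0 0" --twist '[-6.5,-6.5,-6.5,-6.5,-6,-6,0,0]'

```text
time: 2.48
position: [0.5954, -0.0297, 0.1993]
tool_rot: [-0.129, 0.992, 0.0, -0.0]
ft_force: [-0.1, 0.8, 1.5]
grip_width: 0.0871
```

```bash
python3 - <<'E'
from h import *
import pickle
c=robot.camera("wrist");cv2.imwrite("pics/w1.png",c["color"]);pickle.dump(c,open("w1.pkl","wb"))
plan([.50,.042,.20],105,15); print(robot.get_obs()["position"])
P=cloud(c);print(P[100,250])
E
```

```text
t 2.5333 yaw 104.89 twist -0.11 slide mm [73.8 93.8 -0.6] tilt [-5.e-04  1.e-04 -1.e+00]
[ 0.59539331 -0.02969967  0.19934291]
[ 0.52005475 -0.05110769  0.00400261]
```

View pics/w1.png

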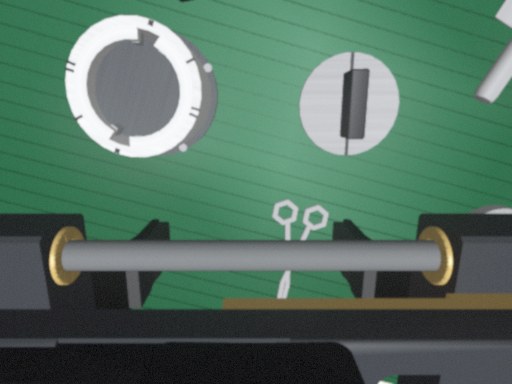

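The wrist view shows the lid disc at (350,104) with lines at (353,55) and (347,152). It also shows the canister rim centred near (134,86) with square dots at (150,22) and (117,151).

```bash
cat > meas.py <<'E'
from h import *
import pickle
def run(c,lidbox=(290,410,40,165),canbox=(55,205,5,168)):
    col=c["color"].astype(int)
    def ell(box,mask,z):
        x0,x1,y0,y1=box;m=mask[y0:y1,x0:x1].astype(np.uint8)
        cn,_=cv2.findContours(m,cv2.RETR_EXTERNAL,cv2.CHAIN_APPROX_NONE);h=cv2.convexHull(max(cn,key=cv2.contourArea))
        p=np.array([pix2plane(c,a+x0,b+y0,z) for a,b in h[:,0].astype(float)])[:,:2]
        # circle fit
        A=np.c_[2*p,np.ones(len(p))];s=np.linalg.lstsq(A,(p**2).sum(1),rcond=None)[0]
        rr=np.sqrt(s[2]+s[0]**2+s[1]**2);res=np.hypot(*(p-s[:2]).T)-rr
        hm=cv2.drawContours(np.zeros_like(m),[h],-1,1,-1)
        return s[:2],rr,res.std(),hm
    L=cv2.cvtColor(c["color"],cv2.COLOR_BGR2HSV)
    if lidbox:
        x0,x1,y0,y1=lidbox
        lc,r,e,hm=ell(lidbox,(L[...,1]<70)&(L[...,2]>70),.021);print("lid disc",lc,2*r,e)
        v,u=np.nonzero(hm&(col[y0:y1,x0:x1].max(2)<110))
        p=np.array([pix2plane(c,a+x0,b+y0,.021)[:2] for a,b in zip(u,v)])-lc;d=np.hypot(*p.T)
        mk=(d>.038)&(d<.046);q=p[mk]
        for s in(1,-1):
            k=q[q[:,0]*s>0];print("  mark",len(k),k.mean(0),np.degrees(np.arctan(k[:,1].mean()/k[:,0].mean())))
        p=np.array([pix2plane(c,a+x0,b+y0,.049)[:2] for a,b in zip(u,v)]);b0=p.mean(0)
    if canbox:
        x0,x1,y0,y1=canbox
        cc,r,e,hm=ell(canbox,(L[...,1]<60)&(L[...,2]>190),.07);print("rim",cc,2*r,e)
        g=col[y0:y1,x0:x1].max(2)
        v,u=np.nonzero(hm&(g<150))
        p=np.array([pix2plane(c,a+x0,b+y0,.07)[:2] for a,b in zip(u,v)])-cc;d=np.hypot(*p.T);an=np.degrees(np.arctan2(p[:,1],p[:,0]))
        for nm,lo,hi in(("notch",.0395,.0455),("dots",.0475,.054)):
            mk=(d>lo)&(d<hi);im=np.zeros_like(hm);im[v[mk],u[mk]]=1
            n,lab=cv2.connectedComponents(im)
            for i in range(1,n):
                s=lab[v,u]==i; t=np.radians(an[s]);print("  ",nm,s.sum(),round(np.degrees(np.arctan2(np.sin(t).mean(),np.cos(t).mean())),1),(cv2.minAreaRect(np.c_[u[s],v[s]].astype(np.float32))[0]))
if __name__=="__main__":
    import sys;run(pickle.load(open(sys.argv[1],"rb")))
E
python3 meas.py w1.pkl
```

```text
lid disc [0.50091522 0.04269281] 0.09807666316866666 0.00012184776296264493
  mark 0 [nan nan] nan
  mark 0 [nan nan] nan
rim [ 0.53869644 -0.14421477] 0.11011910368783094 0.0001211404559904416
   notch 151 175.2 (91.52189636230469, 30.68977928161621)
   notch 106 -6.1 (64.6551742553711, 133.36207580566406)
   dots 14 175.1 (95.5, 17.5)
   dots 6 130.0 (135.07691955566406, 55.115379333496094)
   dots 6 -98.1 (16.199996948242188, 57.600006103515625)
   dots 5 -92.1 (14.94999885559082, 64.6500015258789)
   dots 4 -50.3 (23.500001907348633, 112.00000762939453)
   dots 10 -5.5 (61.9000129699707, 145.29998779296875)meas.py:22: RuntimeWarning: Mean of empty slice.
  k=q[q[:,0]*s>0];print("  mark",len(k),k.mean(0),np.degrees(np.arctan(k[:,1].mean()/k[:,0].mean())))
  ret = um.true_divide(
  ret = ret.dtype.type(ret / rcount)
```

```bash
sed -i 's/<110))/<TH))/; s/^def run(c,/TH=150\ndef run(c,/' meas.py; python3 - <<'E'
import pickle,meas,cv2
c=pickle.load(open("w1.pkl","rb"))
for t in (130,145):
    meas.TH=t; meas.run(c,canbox=None)
import numpy as np
from h import *
# bar top points from mask of very dark pixels, top face at z=.063..; use depth
P=cloud(c)[40:165,290:410];m=(P[...,2]>.042)&(P[...,2]<.058);Q=P[m];print("bar cloud",m.sum(),Q.mean(0),np.median(Q[:,2]))
w,V=np.linalg.eigh(np.cov((Q-Q.mean(0))[:,:2].T));print(np.degrees(np.arctan2(V[1,1],V[0,1]))%180,np.sqrt(w*12))
plan([.5009,.0427,.20],105,15)
E
```

```text
lid disc [0.50091522 0.04269281] 0.09807666316866666 0.00012184776296264493
  mark 9 [0.03999233 0.01112994] 15.55198997054901
  mark 15 [-0.03999954 -0.01060533] 14.849524535801715
lid disc [0.50091522 0.04269281] 0.09807666316866666 0.00012184776296264493
  mark 20 [0.04038724 0.01114734] 15.4301183724668
  mark 24 [-0.04067764 -0.01069938] 14.736624580071716
bar cloud 1434 [0.50110279 0.040348   0.05115864] 0.051746814222438986
15.069985483182819 [0.01693843 0.05895189]
t 2.5333 yaw 104.89 twist -0.11 slide mm [72.7 94.3 -0.6] tilt [-5.e-04  1.e-04 -1.e+00]
```

>>> step_arm --pt "18 23.5 0" --pt "18 23.5 0" --pt "18 23.5 0" --pt "18.7 23.8 0" --pt "0 0 30" --pt "0 0 30" --pt "0 0 30" --pt "0 0 25" --pt "0 0 15" --pt "0 0 0" --pt "0 0 0" --twist '[0,0,0,0,0,0,0,0,0,0,0]' --jaw 50 --force 45

```text
time: 3.45
position: [0.5005, 0.0425, 0.069]
tool_rot: [-0.13, 0.991, 0.0, -0.001]
ft_force: [-0.3, -1.0, -0.3]
grip_width: 0.0502
```

```bash
python3 - <<'E'
from h import *
plan([.5009,.0427,.041],105.1,15)
E
```

```text
t 3.45 yaw 104.97 twist -0.13 slide mm [-0.4  0.1 28. ] tilt [-1.8e-03  3.0e-04 -1.0e+00]
```

>>> step_arm --pt "-0.4 0 10" --pt "0 0 10" --pt "0 0 8" --pt "0 0 0" --pt "0 0 0" --twist '[0,0,0,0,0]'

```text
time: 3.87
position: [0.5015, 0.0425, 0.0415]
tool_rot: [-0.131, 0.991, -0.0, 0.0]
ft_force: [0.9, -0.8, -0.6]
grip_width: 0.0501
```

>>> step_arm --pt "0 0 0" --pt "0 0 0" --pt "0 0 0" --pt "0 0 0" --pt "0 0 0" --pt "0 0 0" --pt "0 0 0" --pt "0 0 0" --twist '[0,0,0,0,0,0,0,0]' --jaw 0 --force 50

```text
time: 4.53
position: [0.5012, 0.0426, 0.0415]
tool_rot: [-0.131, 0.991, 0.0, -0.0]
ft_force: [-0.1, -0.2, 0.1]
grip_width: 0.0158
```

>>> step_arm --pt "0 0 -10" --pt "0 0 -25" --pt "0 0 -35" --pt "0 0 -35" --pt "0 0 -30" --pt "0 0 -15" --pt "0 0 0" --pt "0 0 0" --twist '[0,0,0,0,0,0,0,0]'

```text
time: 5.2
position: [0.5012, 0.0426, 0.1924]
tool_rot: [-0.131, 0.991, -0.0, 0.001]
ft_force: [-0.9, -0.0, -1.9]
grip_width: 0.0153
```

```bash
python3 - <<'E'
from h import *
import pickle
o=robot.get_obs();print(o["position"],o["grip_width"],o["ft_force"],o["moment"])
for n in("wrist","scene"):
  c=robot.camera(n);cv2.imwrite(f"pics/{n}2.png",c["color"]);pickle.dump(c,open(f"{n}2.pkl","wb"))
plan([.5385,-.1440,.15],84.9,15)
E
```

```text
[0.50122904 0.04259916 0.19239013] 0.015322270378512796 [-0.88084738 -0.04197599 -1.872742  ] [0.10777659 0.03008906 0.00758826]
t 5.3 yaw 105.03 twist 20.13 slide mm [  11.1 -190.4   40.2] tilt [-3.e-03  4.e-04 -1.e+00]
```

View pics/wrist2.png

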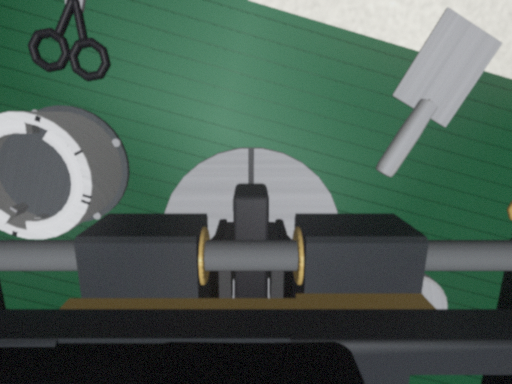

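View pics/scene2.png

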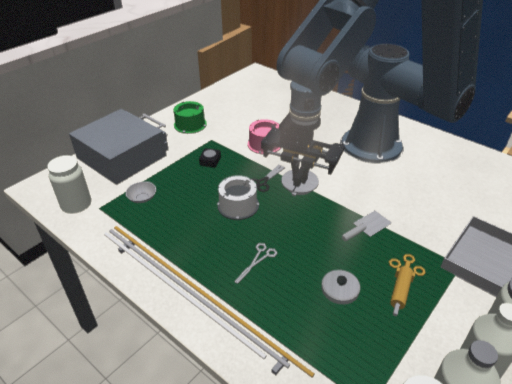

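The lid is held and level: its mark line is upright at column 251 and the disc's front arc reaches row 148. Next I check the lid's offset in the hand from that arc.

```bash
python3 - <<'E'
from h import *
import pickle
from scipy.optimize import least_squares
c=pickle.load(open("wrist2.pkl","rb"));o=robot.get_obs();M=R.from_quat(o["tool_rot"]).as_matrix()
H=cv2.cvtColor(c["color"],cv2.COLOR_BGR2HSV);m=((H[...,1]<70)&(H[...,2]>70)).astype(np.uint8)
z=o["position"][2]-.0205
pts=[]
for u in range(180,325):
    col=np.nonzero(m[140:212,u])[0]
    if len(col): pts.append(pix2plane(c,u,140+col[0]-.5,z))
p=(np.array(pts)-o["position"])@M
# held disc-local
f=least_squares(lambda s:np.hypot(p[:,0]-s[0],p[:,1]-s[1])-.048,[0,0],loss="soft_l1",f_scale=.0005)
print("disc centre in tool mm",f.x*1000,np.abs(f.fun).mean()*1000,len(p))
g=least_squares(lambda s:np.hypot(p[:,0]-s[0],p[:,1]-s[1])-s[2],[0,0,.048],loss="soft_l1",f_scale=.0005);print("free",g.x*1000)
for v in(155,165,175):
    r=c["color"][v,238:264].max(1).astype(float);wt=np.clip(np.median(r)-r-8,0,None);u=(wt*np.arange(238,264)).sum()/wt.sum();q=M.T@(pix2plane(c,u,v,z)-o["position"]);print(v,u,q*1000)
P=cloud(c);print("disc depth z",[P[185,u] for u in(205,225,280,300)],z)
E
```

```text
disc centre in tool mm [-0.92195374 -1.30222178] 0.14798054429980714 145
free [-1.84696597 -1.3266099  48.83252297]
155 250.71216617210683 [42.48233559 -1.2402788  20.61774889]
165 250.62611275964392 [37.23208567 -1.29322659 20.60296781]
175 250.64296081277215 [31.90176367 -1.29259416 20.58802473]
disc depth z [array([0.479648  , 0.0115388 , 0.17486397]), array([0.47713582, 0.02151381, 0.17419788]), array([0.4695837 , 0.04895252, 0.17515945]), array([0.46683637, 0.05881982, 0.17564238])] 0.1699359880961829
```

>>> step_arm --pt "1 -15 0" --pt "2 -30 0" --pt "2 -32 0" --pt "2 -32 0" --pt "2 -32 0" --pt "2 -30 0" --pt "1 -17.8 0" --pt "0 0 0" --pt "0 0 0" --pt "0 0 0" --pt "0 0 0" --pt "0 0 0" --twist '[0,0,0,0,0,0,0,5,5,5,5.1,0]'

```text
time: 6.3
position: [0.5373, -0.1424, 0.1891]
tool_rot: [0.045, 0.999, 0.001, -0.002]
ft_force: [0.7, -1.1, -2.0]
grip_width: 0.0158
```

>>> step_arm --pt "0 0 15" --pt "0 0 20" --pt "0 0 20" --pt "0 0 12" --pt "0 0 5" --pt "0 0 0" --pt "0 0 0" --twist '[0,0,0,0,0,0,0]'

```text
time: 6.88
position: [0.5385, -0.1427, 0.119]
tool_rot: [0.044, 0.999, 0.0, -0.001]
ft_force: [0.9, -0.2, -2.1]
grip_width: 0.0159
```

```bash
python3 - <<'E'
from h import *
import pickle
o=robot.get_obs();print(o["position"],o["grip_width"],o["ft_force"],o["moment"])
for n in("wrist","scene"):
  c=robot.camera(n);cv2.imwrite(f"pics/{n}3.png",c["color"] if n=="wrist" else cv2.resize(c["color"][100:250,170:330],None,fx=3.5,fy=3.5,interpolation=3));pickle.dump(c,open(f"{n}3.pkl","wb"))
plan([.5384,-.1429,.12],84.9,15)
E
```

```text
[ 0.53846932 -0.14273835  0.1189702 ] 0.015948929993162938 [ 0.90619567 -0.23380938 -2.07586102] [-0.006085   0.011363   0.0406995]
t 6.9833 yaw 84.97 twist 0.07 slide mm [0.8 0.1 0.1] tilt [ 1.2e-03 -6.0e-04 -1.0e+00]
```

View pics/wrist3.png

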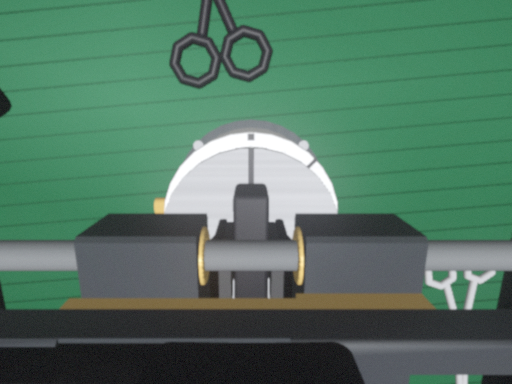

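View pics/scene3.png

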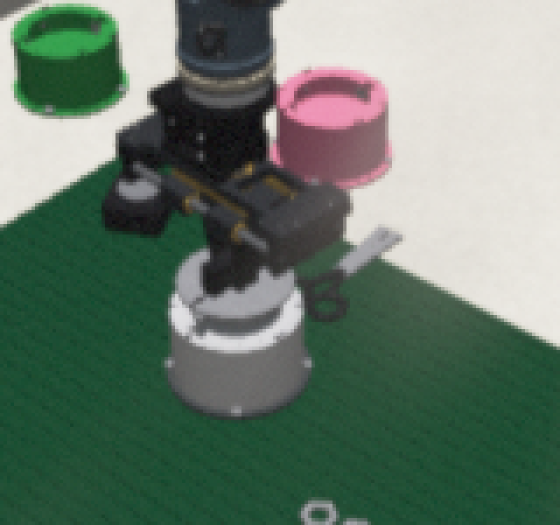

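The rim's square dot at (251,136) lies in line with the lid mark at column 251, so the lugs and notches are aligned. I lower the lid.

>>> step_arm --pt "0 0 4" --pt "0 0 4" --pt "0 0 4" --pt "0 0 0" --pt "0 0 0" --twist '[0,0,0,0,0]'

```text
time: 7.4
position: [0.5384, -0.1427, 0.1073]
tool_rot: [0.044, 0.999, 0.0, -0.0]
ft_force: [0.1, 0.0, -2.2]
grip_width: 0.0158
```

>>> step_arm --pt "0 0 3" --pt "0 0 3" --pt "0 0 3" --pt "0 0 0" --pt "0 0 0" --twist '[0,0,0,0,0]'

```text
time: 7.82
position: [0.5385, -0.1428, 0.0982]
tool_rot: [0.044, 0.999, 0.0, -0.0]
ft_force: [-0.2, 0.0, -1.9]
grip_width: 0.0156
```

>>> step_arm --pt "0 0 1" --pt "0 0 1" --pt "0 0 0.5" --pt "0 0 0" --pt "0 0 0" --twist '[0,0,0,0,0]'

```text
time: 8.23
position: [0.5387, -0.1429, 0.0961]
tool_rot: [0.044, 0.999, 0.0, -0.0]
ft_force: [0.6, 0.5, -2.0]
grip_width: 0.0155
```

>>> step_arm --pt "0 0 0.5" --pt "0 0 0" --pt "0 0 0" --twist '[0,0,0]'

```text
time: 8.48
position: [0.5387, -0.1429, 0.0956]
tool_rot: [0.044, 0.999, -0.0, 0.0]
ft_force: [-0.0, -1.1, -0.9]
grip_width: 0.0159
```

>>> step_arm --pt "0 0 0.5" --pt "0 0 0" --pt "0 0 0" --twist '[0,0,0]'

```text
time: 8.73
position: [0.5387, -0.1429, 0.0955]
tool_rot: [0.044, 0.999, -0.0, 0.0]
ft_force: [-1.5, 0.2, 4.1]
grip_width: 0.0158
```

>>> step_arm --pt "0 0 0.5" --pt "0 0 0" --pt "0 0 0" --twist '[0,0,0]'

```text
time: 8.98
position: [0.5387, -0.1429, 0.0955]
tool_rot: [0.044, 0.999, -0.0, 0.0]
ft_force: [-2.5, 0.1, 7.2]
grip_width: 0.0157
```

The lid made contact at TCP z = 0.0955 m, exactly the seated height, with about 7 N down. Now I turn it in stages.

>>> step_arm --pt "0 0 0" --pt "0 0 0" --pt "0 0 0" --pt "0 0 0" --pt "0 0 0" --pt "0 0 0" --pt "0 0 0" --twist '[2,3,3,3,3,1,0]'

```text
time: 9.57
position: [0.5393, -0.1432, 0.0956]
tool_rot: [0.174, 0.985, -0.0, 0.001]
ft_force: [-0.4, 0.4, 6.9]
grip_width: 0.0158
```

```bash
python3 - <<'E'
from h import *
o=robot.get_obs();print(o["position"],o["grip_width"],o["ft_force"],o["moment"])
plan([.5384,-.1429,.0955],39.9,15)
E
```

```text
[ 0.53930041 -0.14317875  0.09555222] 0.015754693129654412 [-0.37398317  0.43439833  6.87605523] [0.16942892 0.27038996 0.16724137]
t 9.5667 yaw 69.96 twist 30.06 slide mm [ 0.9 -0.   0.1] tilt [ 0.0016 -0.0011 -1.    ]
```

>>> step_arm --pt "0 0 0" --pt "0 0 0" --pt "0 0 0" --pt "0 0 0" --pt "0 0 0" --pt "0 0 0" --pt "0 0 0" --pt "0 0 0" --pt "0 0 0" --pt "0 0 0" --pt "0 0 0" --twist '[3,3.5,3.5,3.5,3.5,3.5,3.5,3,2,0,0]'

```text
time: 10.48
position: [0.5391, -0.1435, 0.0955]
tool_rot: [0.415, 0.91, -0.0, 0.001]
ft_force: [-2.1, -1.7, 6.9]
grip_width: 0.0155
```

```bash
python3 - <<'E'
from h import *
import pickle
o=robot.get_obs();print(o["position"],o["grip_width"],o["ft_force"],o["moment"])
for n in("wrist","scene","top"):
  c=robot.camera(n);pickle.dump(c,open(f"{n}4.pkl","wb"))
  a=c["color"]
  if n=="scene": a=cv2.resize(a[100:250,170:330],None,fx=3.5,fy=3.5,interpolation=3)
  cv2.imwrite(f"pics/{n}4.png",a)
plan([.5384,-.1429,.0955],39.9,15)
E
```

```text
[ 0.53907106 -0.14348837  0.0955396 ] 0.015506988270215748 [-2.09693354 -1.65733228  6.91454348] [-0.08929497  0.32523408  0.06403033]
t 10.6333 yaw 40.98 twist 1.08 slide mm [ 0.9 -0.1  0. ] tilt [ 0.0011 -0.0014 -1.    ]
```

View pics/wrist4.png

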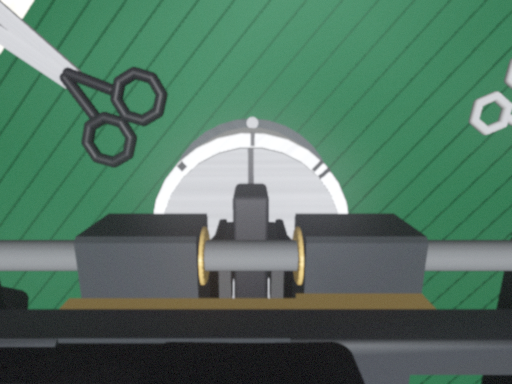

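View pics/scene4.png

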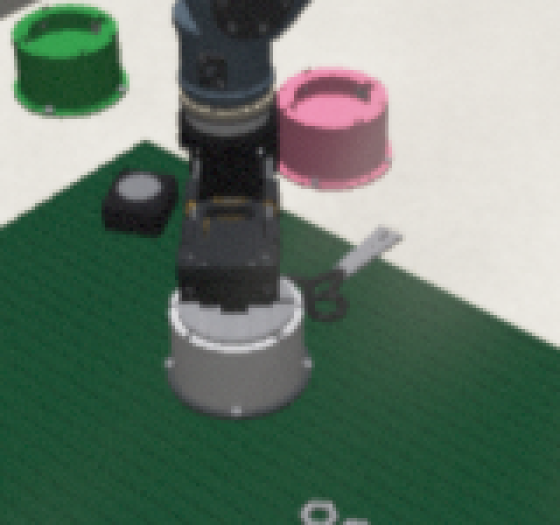

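The single vent dash (252,138) is almost in line with the lid line at column 251, and the square dot (182,166) and double dash (321,168) sit either side of it. I measure the small remaining angle.

```bash
python3 - <<'E'
from h import *
import pickle
c=pickle.load(open("wrist4.pkl","rb"));a=c["color"]
cv2.imwrite("pics/w4z.png",cv2.resize(a[110:215,150:355],None,fx=3.9,fy=3.9,interpolation=3))
o=robot.get_obs();M=R.from_quat(o["tool_rot"]).as_matrix();p0=o["position"]
H=cv2.cvtColor(a,cv2.COLOR_BGR2HSV)
m=((H[...,1]<60)&(H[...,2]>190)).astype(np.uint8)
# rim outer arc
from scipy.optimize import least_squares
P=[]
for u in range(165,340):
    col=np.nonzero(m[128:212,u])[0]
    if len(col): P.append((u,128+col[0]-.5))
q=np.array([M.T@(pix2plane(c,u,v,.07)-p0) for u,v in P])
f=least_squares(lambda s:np.hypot(q[:,0]-s[0],q[:,1]-s[1])-.055,[0,0],loss="soft_l1",f_scale=.0005);print("rim centre in tool",f.x*1000,np.abs(f.fun).mean()*1000)
g=a.max(2)
im=np.zeros(g.shape,np.uint8);S={}
for v in range(125,205):
  for u in range(155,350):
    if g[v,u]<175:
      w=M.T@(pix2plane(c,u,v,.07)-p0);d=np.hypot(w[0]-f.x[0],w[1]-f.x[1])
      if .0490<d<.0540: im[v,u]=255
n,lab,st,ce=cv2.connectedComponentsWithStats(im)
for i in range(1,n):
    w=M.T@(pix2plane(c,*ce[i],.07)-p0);print(st[i,4],ce[i],"ang tool deg",np.degrees(np.arctan2(w[1]-f.x[1],w[0]-f.x[0])))
for v in(152,160,168,176):
    r=g[v,238:264].astype(float);wt=np.clip(np.median(r)-r-8,0,None);u=(wt*np.arange(238,264)).sum()/wt.sum();w=M.T@(pix2plane(c,u,v,.075)-p0);print(v,u,w*1000)
E
```

```text
rim centre in tool [-0.13670298 -0.31346693] 0.2902441871012785
27 [252. 139.] ang tool deg 1.1280085697337228
32 [181.5 166. ] ang tool deg -44.48874787676874
28 [316.5 166. ] ang tool deg 43.61755810604602
27 [323.33333333 173.14814815] ang tool deg 49.70703205013041
152 250.28571428571428 [45.20734095 -0.19932331 20.44279455]
160 250.3524096385542 [41.08006464 -0.17241857 20.45025986]
168 250.32303370786516 [36.90273191 -0.19511442 20.45781878]
176 250.4609375 [32.67422731 -0.1306227  20.46546492]
```

View pics/w4z.png

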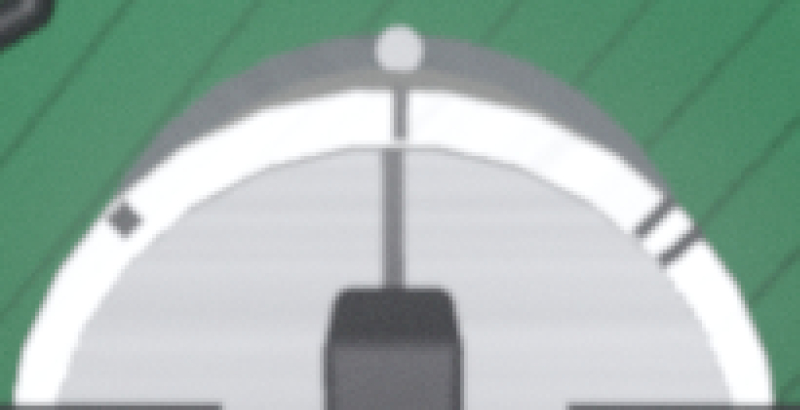

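About 1.1° remains; both the marks and the tool yaw say so.

>>> step_arm --pt "0 0 0" --pt "0 0 0" --pt "0 0 0" --pt "0 0 0" --pt "0 0 0" --pt "0 0 0" --twist '[1,0.2,0,0,0,0]'

```text
time: 11.13
position: [0.5391, -0.1435, 0.0955]
tool_rot: [0.424, 0.906, -0.001, 0.001]
ft_force: [-1.8, -1.1, 6.1]
grip_width: 0.0157
```

```bash
python3 - <<'E'
from h import *
o=robot.get_obs();print(o["position"],o["grip_width"],o["ft_force"],o["moment"])
c=robot.camera("wrist");a=c["color"]
cv2.imwrite("pics/w5z.png",cv2.resize(a[110:215,150:355],None,fx=3.9,fy=3.9,interpolation=3))
g=a.max(2)
for v in(137,139,141,152,160,168,176):
    r=g[v,242:262].astype(float);wt=np.clip(np.median(r)-r-8,0,None);print(v,(wt*np.arange(242,262)).sum()/wt.sum())
c2=robot.camera("scene");cv2.imwrite("pics/scene5.png",c2["color"])
plan([.5384,-.1429,.0955],39.9,15)
E
```

```text
[ 0.53906589 -0.1434989   0.09554949] 0.01569586967292362 [-1.80611771 -1.13405115  6.05239649] [-0.01773223  0.33066992  0.25647426]
137 250.05993690851736
139 250.09717868338558
141 250.1310975609756
152 249.97733711048159
160 250.00289855072464
168 250.0596590909091
176 250.21065989847716
t 11.2333 yaw 39.83 twist -0.07 slide mm [ 0.9 -0.1  0. ] tilt [ 0.0011 -0.0016 -1.    ]
```

View pics/w5z.png

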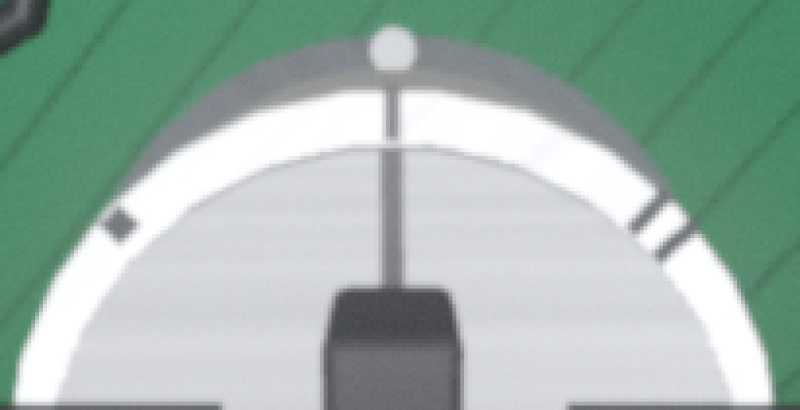

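View pics/scene5.png

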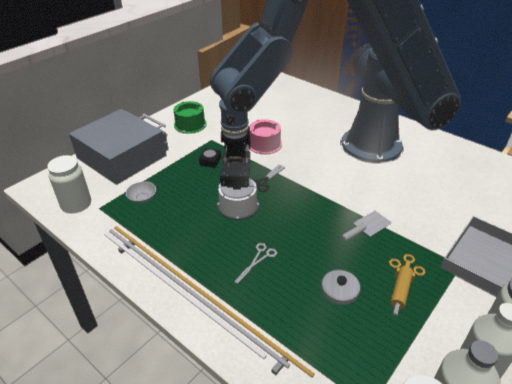

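The lid line and the vent dash now coincide at column 250. The lid sits level on the rim, the grip is firm, and everything else is where it was. I hand in.

```bash
python3 -c "
from rig import robot
print(robot.hand_in());o=robot.get_obs();print(o['time'],o['position'],o['grip_width'])"
```

```text
the job is handed in; nothing more can be done
None
the job is handed in; nothing more can be done
```

The bayonet lid is in the canister, seated on the rim and turned clockwise to the vent mark. I handed it in at about 11 s with the arm still gripping the lid at 50 N.

**Fit:** I lined the lugs up with the notches and lowered the lid until it met the rim at a TCP height of 0.0955 m. That is the height expected for a fully seated lid. It stayed at that height throughout the turn, held down with about 6–7 N.

**Turn:** I commanded 45.2° in total, and the tool yaw read 45.1° round from the notches. In the last wrist view the lid's line and the rim's single dash coincide to about 0.1 pixel. The lid is well short of the lock at a quarter turn. I did not read the ring's own angle directly.

**Disagreements:**
- The wrist camera read about 1.3 mm off sideways, shown by the lid held in the jaws. I corrected the canister position for it, and the result then agreed with the top view.
- Wrist-camera estimates of the lid's position along the bar differed by 1–2 mm, which is within the play.

The last scene picture shows the cover and the other things where they were, and no force check failed.

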